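Press the wide label holder home in the sprung rail of the carving bench riser

TASK

Lift the wider of the two label holders out of its wooden stand and push it, upright, down behind the lip of the aluminium label rail on the front of the bench riser, against the spring, until it is fully home on the stops. The rail's spring pushes back, so the program finishes while the gripper is still holding the holder pressed home: do not let go. Leave the narrow holder, the jar, the spray bottle and the bowl where they are.

Things in the scene. Friction and masses are not known exactly. Their poses are not given: they have to be found in the camera images.
- wide_holder: Grey plastic label holder to fit, 64 mm wide (y), 99 tall (z): plate 5 mm thick (x) up to 75 mm, topped by a grip bar 12 mm thick (x), 64 wide, from 75 to 99 mm; white card on both faces, front and back alike (a half turn about z is the same). 40 to 80 g. Origin: centre of its bottom edge. Starts upright in a stand, left or right, bottom edge 12 mm above the bench. Grip the bar's 12 mm from above.
- narrow_holder: A second label holder of the same make, 40 mm wide (y), otherwise the same sizes; stays in its own stand. Not to be disturbed. Origin: centre of its bottom edge.
- wide_stand: Fixed light wood block the wide holder starts in, 60 (x) by 100 (y) by 32 mm (z), with an upright slot along y, 7 mm wide, 74 mm long, 20 mm deep (floor 12 mm above the bench). Origin: centre of its underside. An equal stand holds the narrow holder.
- riser: Fixed wooden bench riser (small shelf), 140 deep (x) by 360 wide (y) by 90 mm high, its front face looks along its -x, towards the robot. Origin: centre of its underside.
- rail: Fixed aluminium label rail on the riser's front, 90 mm wide (y). Origin on the bench plane under its middle, in the plane of the backing face; -x points out from the riser to the robot. Its channel, open upward, lies between the backing (x = 0, up to 90 mm height, level with the deck) and the lip (inner face x = -9 mm up to 80 mm height, then flared outward to x = -20 mm at 91 mm height).
- rail_home (a point): Where the centre of the holder's bottom edge sits when fully home: mid channel (9 mm wide in x, 80 mm long in y between end cheeks), on the two fixed stop ledges, 58 mm above the bench; the sprung foot is between the ledges. Axes as the rail: x across, y along, z up. The holder's y goes along the rail's y.
- seat (a joint): Travel of the sprung foot in the rail, m: 0 at rest (its top 68 mm above the bench), 0.010 fully down, level with the ledges. The spring pushes up with 3 N at 0 and 8 N at 0.010; it comes back up if not held down.
- jar: Bystander: white plastic jar, 40 mm across, 55 mm tall, standing on the riser's deck. Origin: centre of its underside.
- spray: Bystander: slim white bottle, 38 mm across, 100 mm tall, standing on the riser's deck. Origin: centre of its underside.
- bowl: Bystander: small turned wooden bowl, 84 mm across, 45 mm tall, on the bench at the left. Origin: centre of its underside.
Not all that is in view belongs to the job. Leave any pink or purple look-alike of the wide_stand alone.

How it is judged:
On the way:
1. the wide holder is lifted clear of its stand in the gripper (z of wide_holder in the frame of wide_stand above 0.036 m and contact force between wide_holder and the fingers above 1 N and value of joint seat below 0.002 m), for 0.2 s.
At the end, for the whole second after the job is handed in: The wide holder stands upright (8 degrees), centred (12 mm) behind the lip, bottom edge within 2 mm of the stop ledges, sprung foot pressed over 8 of 10 mm, the fingers still on it (over 1.5 N) pressing it on the rail (over 2 N), at rest through the last second (value of joint seat above 0.008 m and z of wide_holder in the frame of rail_home between -0.004 and 0.002 m and x of wide_holder in the frame of rail_home between -0.004 and 0.004 m and y of wide_holder in the frame of rail_home between -0.012 and 0.012 m and angle between wide_holder's own z axis and vertical below 0.14 rad and angle between the y axis of wide_holder and the y axis of rail, either way round below 0.12 rad and contact force between wide_holder and the fingers above 1.5 N and contact force between wide_holder and rail above 2 N and linear speed of wide_holder below 0.02 m/s); the arm keeps its last pose, push and grip.
It fails at once if the narrow holder is disturbed (moved over 20 mm) (distance of narrow_holder from where it was at the start of the episode above 0.02 m).
It fails at once if the jar is disturbed (moved over 20 mm) (distance of jar from where it was at the start of the episode above 0.02 m).
It fails at once if the spray bottle is disturbed (moved over 20 mm) (distance of spray from where it was at the start of the episode above 0.02 m).
It fails at once if the bowl is disturbed (moved over 20 mm) (distance of bowl from where it was at the start of the episode above 0.02 m).
It also fails if it takes over 38 s, if anything falls off the work surface, if the arm or the gripper's body presses on something with over 40 N, if the wrist force passes 120 N, or if a joint passes its speed limit or range.

ROBOT

A 6-joint arm with a two-finger parallel gripper is mounted at the origin on the work surface. World frame = base frame: x ahead of the robot, y to its left, z up, the work surface at z = 0. Lengths are in m, angles in rad, forces in N, time in s.
With the tool pointing down it reaches from about 0.25 to 0.725 m from the base axis. Payload 4 kg.
Tool frame: the origin (TCP) lies at the very end of the fingers, on their centre line; the grasp point (between the pads) lies 19 mm behind it; z points along the fingers, y is the line along which they close (so a half turn about z gives the same grasp; the last joint's range is limited). The gripper opens to 85 mm and grips with 20 to 120 N. Pads are 22 mm wide; open, the fingers measure 114 mm over their backs; the gripper's body (76 mm by 85 mm) begins 54 mm behind the grasp point. The pads swing forward as they close: fully open they stand 13 mm farther back than shut.
Start: joints at [1.103, 0.241, 0.005, 1.335, 0, 1.571], TCP at [0.225, 0.446, 0.231] pointing down, gripper open.
Joint ranges: [-2.72, 2.72], [-1.05, 1.87], [-1.09, 1.28], [-1.99, 2.15], [-1.42, 1.44], [-3.14, 3.14]. Speed limits (rad/s): [2.79, 2.79, 3.14, 3.14, 3.14, 3.14].

INTERFACE

Orientations are given as a unit quaternion [x, y, z, w].
In Python, from workcell import bot, vision, workorder gives the robot as it stands.
- The arm moves only by the shell command python3 -m creep 'ROWS' [OPENING]. ROWS is JSON, a list of rows, each a list of 2 entries, a list of its own where there are three numbers: the shift along the tool's x, y, z in mm, then the turn, a rotation vector about the tool's x, y, z in rad. In form: [[[dx, dy, dz], [wx, wy, wz]], ...]. A call has 1 to 12 rows; each row shifts and turns the commanded pose from where the row before left it, along the tool's axes as they then stand; what a row does not reach is not made up. A row lasts 1/8 s, in which the tool goes at most 62.5 mm and 10.7 degrees, less where a joint would pass 70% of its speed; a pose out of reach is approached as far as the arm can. A call is refused whole if a number of a shift passes 62.5 or a number of a turn 0.188, either way. A call with a gripper value outside its range is refused whole. OPENING is the finger opening in mm, from 0 to 85.4, set as the call begins (- or left out, the last holds). The fingers move at their own pace and stop on an object; the grip force is fixed at half the most. Time passes only in rows, so rows that do not move let the fingers close. It gives the time, the measured TCP pose, the force, the opening and the grip force at its end, in the units of the state.
- bot.get_obs(): the state, without advancing time (a new reading comes with each control period).
- vision.camera(name): name is "side" or "top" or "wrist"; returns a dict with "image" (420x560x3 uint8, blue, green, red), "z_map" (420x560 float32, m along the optical axis (not along the pixel's ray), 0 where there is no reading), "K" (3x3 intrinsics, pixels), "rvec" (rotation vector, rad) and "tvec" (3), from world to camera coordinates, as OpenCV has them; the wrist camera has in their place "tool_from_camera" (4x4, takes a point from camera to tool coordinates, whose origin is the TCP and whose axes are the flange's). Camera axes: x right, y down, z forward; pixel columns grow to the right and rows downward; lengths in m; the calibration is good to about 2 mm. The wrist camera is an equidistant fisheye: a pixel r from the principal point sees the ray r / f radians off the axis. A picture is of the moment at which its call begins: read the wrist's pose just before it.
- workorder.job_done(): hands the job in; it is judged then, once.
Trained networks look in a picture, given as the dict that the camera call returned (one of the last four; its "shot" number tells which), for a name from the list of things; names that differ only in an ending like _2 or _b are one class to them, and where a whole thing is asked for, a point or a joint stands for the part that bears it (a point fixed in the world has none). Each returns a list of dicts, best first, with "score" (0 to 1); they miss things now and then, are a little off and sometimes report something else, mostly with a low value. They report only what shows in the picture. A call takes as long as a camera call. They do not tell look-alikes from the thing itself.
- vision.spot_in(picture, query): "position" ([column, row] in pixels, amid what is visible of it).
- vision.place_of(picture, query): "position" ([column, row] in pixels: a listed point, or the origin of a listed thing).
The state is a dict: "clock": time; "joint_pos": joint angles; "joint_vel": joint speeds; "tau": joint torques, N m; "eef_pos": TCP position; "tool_rot": TCP orientation; "ft_force": force on the tool from outside, world axes, zero at the start; "ft_torque": the same for the moment, N m; "grip_width": finger opening in m; "grasp_force": force on a finger pad.
Only numpy, scipy, OpenCV 4.12 (cv2) and the standard library are available. Lean on these libraries where they do the work, as an engineer would, in place of code of your own. Each camera call takes 0.05 s, during which the arm holds its last target. There are 200 camera calls.

## Working session

There is one attempt and no reset: what is moved stays moved. The work goes in short steps, Python scripts to look and compute and a shell command to move; the robot and the scene stay as the last step left them, time stands still between calls to the robot, and variables do not carry over. Pictures are saved under pics/ and viewed, at most 10 in all, crops included, and the job is handed in when it is done.

```bash
mkdir -p pics; cat > h.py <<'E'
import numpy as np, cv2
from scipy.spatial.transform import Rotation as R
from workcell import bot, vision, workorder
def cloud(p):
    "world points HxWx3 for side/top"
    z=p["z_map"]; h,w=z.shape; K=p["K"]
    u,v=np.meshgrid(np.arange(w),np.arange(h))
    c=np.stack([(u-K[0,2])/K[0,0]*z,(v-K[1,2])/K[1,1]*z,z],-1)
    M=cv2.Rodrigues(np.array(p["rvec"],float))[0]
    W=(c-np.array(p["tvec"]).reshape(3))@M
    W[z==0]=np.nan
    return W
E
python3 - <<'E'
from h import *
o=bot.get_obs(); print(o["clock"],o["eef_pos"],o["tool_rot"],o["ft_force"])
for c in ("top","side"):
    p=vision.camera(c); cv2.imwrite(f"pics/{c}0.png",p["image"]); W=cloud(p); np.save(f"{c}0.npy",W)
    for n in ("wide_holder","narrow_holder","wide_stand","rail","rail_home","jar","spray","bowl"):
        for k,f in (("spot",vision.spot_in),("place",vision.place_of)):
            for d in f(p,n)[:3]:
                x,y=map(int,np.round(d["position"])); print(c,n,k,round(d["score"],2),x,y,np.round(W[min(max(y,0),419),min(max(x,0),559)],3))
E
```

```text
0.0 [0.22518297 0.44571173 0.23039451] [ 2.31774472e-01  9.72768979e-01 -1.02555076e-03 -2.37283218e-04] [ 0.29299007  0.25958708 -0.29226907]
top wide_holder spot 0.65 341 275 [ 0.456 -0.123  0.115]
top narrow_holder spot 0.42 220 284 [0.433 0.188 0.115]
top narrow_holder place 0.57 221 280 [0.437 0.194 0.04 ]
top wide_stand spot 0.78 275 303 [0.374 0.046 0.035]
top wide_stand spot 0.75 265 135 [0.843 0.074 0.032]
top wide_stand spot 0.7 392 207 [ 0.64  -0.287  0.015]
top wide_stand place 0.96 393 209 [ 0.633 -0.283  0.037]
top wide_stand place 0.95 265 137 [0.837 0.074 0.036]
top wide_stand place 0.89 334 274 [ 0.458 -0.105  0.115]
top rail spot 0.55 305 223 [ 0.592 -0.035  0.071]
top rail spot 0.18 222 281 [0.44  0.184 0.105]
top rail place 0.87 305 223 [ 0.592 -0.035  0.071]
top rail_home spot 0.73 307 222 [ 0.594 -0.038  0.091]
top rail_home place 0.87 308 221 [ 0.596 -0.041  0.094]
top jar spot 0.8 332 180 [ 0.698 -0.098  0.147]
top jar place 0.6 328 181 [ 0.695 -0.087  0.15 ]
top spray spot 0.59 264 177 [0.703 0.075 0.165]
top spray place 0.78 266 179 [0.698 0.07  0.16 ]
top b
[... 472 characters left out ...]
  0.033]
side wide_stand spot 0.82 379 177 [ 0.494 -0.259  0.023]
side wide_stand spot 0.79 400 257 [0.373 0.052 0.031]
side wide_stand place 0.85 204 212 [0.831 0.096 0.032]
side wide_stand place 0.78 333 166 [ 0.596 -0.151  0.088]
side wide_stand place 0.74 400 264 [0.368 0.074 0.032]
side rail spot 0.62 318 200 [ 0.584 -0.013  0.072]
side rail place 0.66 315 215 [ 0.6   -0.048  0.   ]
side rail_home spot 0.94 320 197 [ 0.583 -0.024  0.075]
side rail_home place 0.94 320 198 [ 0.583 -0.024  0.071]
side jar place 0.89 286 164 [ 0.698 -0.083  0.104]
side spray spot 0.69 250 180 [0.704 0.089 0.152]
side bowl spot 0.79 298 354 [0.48  0.342 0.01 ]
side bowl place 0.72 299 364 [0.472 0.356 0.007]
```

View pics/top0.png

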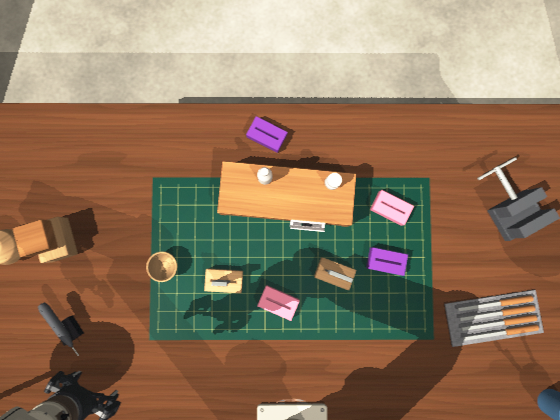

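View pics/side0.png

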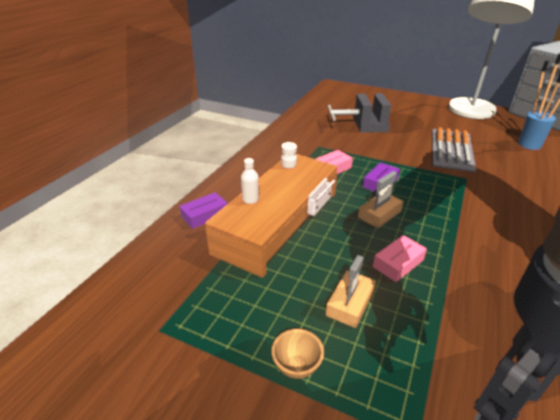

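```bash
python3 - <<'E'
from h import *
for c in("top","side"):
    W=np.load(f"{c}0.npy").reshape(-1,3)
    for n,x0,x1,y0,y1,z0,z1 in (("wbar",.40,.51,-.20,-.05,.09,.125),("nbar",.38,.49,.13,.26,.09,.125),("lip",.54,.60,-.12,.08,.06,.12),("deck",.55,.80,-.3,.3,.08,.1)):
        m=(W[:,0]>x0)&(W[:,0]<x1)&(W[:,1]>y0)&(W[:,1]<y1)&(W[:,2]>z0)&(W[:,2]<z1)
        P=W[m]
        if len(P)<5: print(c,n,len(P)); continue
        (cx,cy),(a,b),t=cv2.minAreaRect((P[:,:2]*1000).astype(np.float32))
        print(c,n,len(P),"med",np.round(np.median(P,0),4),"rect",round(cx,1),round(cy,1),round(a,1),round(b,1),round(t,1),"z",np.round(np.percentile(P[:,2],[5,50,95]),4))
E
```

```text
top wbar 120 med [ 0.4529 -0.1227  0.1122] rect 453.1 -123.6 63.4 11.9 68.7 z [0.107  0.1122 0.1158]
top nbar 83 med [0.435  0.1888 0.1113] rect 433.8 190.5 39.3 12.6 87.1 z [0.105  0.1113 0.1151]
top lip 365 med [ 0.5895 -0.0516  0.0889] rect 584.6 -57.1 122.6 29.7 89.7 z [0.0623 0.0889 0.0941]
top deck 6768 med [0.6655 0.0094 0.091 ] rect 660.4 15.3 360.3 164.0 84.6 z [0.0872 0.091  0.0946]
side wbar 195 med [ 0.4542 -0.1135  0.105 ] rect 454.7 -120.7 64.9 13.6 69.6 z [0.0914 0.105  0.1111]
side nbar 193 med [0.4345 0.201  0.1095] rect 435.4 192.8 42.7 12.4 86.8 z [0.0931 0.1095 0.1117]
side lip 422 med [ 0.5919 -0.0431  0.0788] rect 585.8 -55.8 128.1 28.0 89.9 z [0.062  0.0788 0.0905]
side deck 5445 med [0.6642 0.0657 0.0893] rect 662.1 17.9 362.3 164.6 84.3 z [0.0854 0.0893 0.0911]
```

The top view shows the wide holder at (341,275) in the right, brown stand and the narrow one at (220,284). The rail is at (307,225) on the riser front, with pink and purple decoys around it. The measured sizes (63×12 mm bar, top at 0.112 m) match. I'll swing over to the wide holder.

```bash
python3 -m creep '[[[-57,-6,0],[0,0,0.12]],[[-57,-6,0],[0,0,0.12]],[[-57,-6,0],[0,0,0.12]],[[-57,-6,0],[0,0,0.12]],[[-57,-6,0],[0,0,0.12]],[[-57,-6,0],[0,0,0.12]],[[-57,-6,0],[0,0,0.12]],[[-57,-6,0],[0,0,0.12]],[[-57,-6,0],[0,0,0.12]],[[-57,-6,0],[0,0,0.12]],[[-57,-6,0],[0,0,0.12]],[[-57,-6,0],[0,0,0.12]]]' 60
cat >> h.py <<'E'
def need(x,y,z,yaw_deg):
    "tool-frame shift (mm) and rotvec to reach TCP x,y,z, straight down, tool y heading yaw_deg"
    o=bot.get_obs(); C=R.from_quat(o["tool_rot"]); a=np.radians(yaw_deg)
    Y=np.array([np.cos(a),np.sin(a),0]); Z=np.array([0,0,-1.]); X=np.cross(Y,Z)
    T=R.from_matrix(np.stack([X,Y,Z],1))
    print("now",np.round(o["eef_pos"],4),"clock",round(o["clock"],2),"F",np.round(o["ft_force"],1),"w",round(o["grip_width"],4),"gf",round(o["grasp_force"],1))
    print("shift",np.round(C.inv().apply(np.array([x,y,z])-o["eef_pos"])*1000,1),"turn",np.round((C.inv()*T).as_rotvec(),4),"joints",np.round(o["joint_pos"],2))
E
python3 - <<'E'
from h import *
need(.454,-.122,.2,-21)
for c in("top","side"):
    W=np.load(f"{c}0.npy").reshape(-1,3)
    t=np.radians(-5.5); ct,st=np.cos(t),np.sin(t)
    D=W[(W[:,2]>.08)&(W[:,2]<.1)&(W[:,0]>.6)&(W[:,0]<.8)&(abs(W[:,1])<.3)]
    r=cv2.minAreaRect((D[:,:2]*1000).astype(np.float32)); print(c,r)
    u=W[:,0]*ct+W[:,1]*st; v=-W[:,0]*st+W[:,1]*ct
    m=(u>.52)&(u<.62)&(v>-.12)&(v<.14)&(W[:,2]>.05)&(W[:,2]<.12)
    for lo,hi in((.05,.06),(.06,.07),(.07,.08),(.08,.087),(.087,.1)):
        k=m&(W[:,2]>lo)&(W[:,2]<hi)
        if k.sum()>3: print(lo,k.sum(),"u",np.round(np.percentile(u[k],[2,20,50,80,98]),4),"v",np.round(np.percentile(v[k],[2,50,98]),4))
E
```

```text
clock: 3.2
eef_pos: [0.4343, -0.1502, 0.2314]
tool_rot: [0.817, 0.577, 0.0, 0.0]
ft_force: [1.6, -0.0, -0.7]
grip_width: 0.0599
grasp_force: 0.0
now [ 0.4343 -0.1502  0.2314] clock 3.2 F [ 1.6 -0.  -0.7] w 0.0599 gf 0.0
shift [33.2  9.1 31.4] turn [0.0008 0.     0.0255] joints [-0.33  0.16 -0.1   1.31 -0.    1.58]
top ((672.0579223632812, 14.213394165039062), (360.1607666015625, 140.69065856933594), 84.60193634033203)
0.05 45 u [0.586  0.588  0.5915 0.5974 0.5981] v [-0.061   0.0345  0.121 ]
0.06 55 u [0.5861 0.5883 0.591  0.5947 0.5981] v [-0.0868  0.0106  0.1149]
0.07 43 u [0.5834 0.5878 0.5937 0.5979 0.5982] v [-0.0938  0.009   0.1372]
0.08 100 u [0.5793 0.5813 0.5845 0.6008 0.6183] v [-0.098   0.0155  0.1312]
0.087 866 u [0.5753 0.599  0.6068 0.6147 0.6195] v [-0.0948  0.0198  0.1341]
side ((673.0219116210938, 16.986465454101562), (361.98388671875, 142.63404846191406), 84.26846313476562)
0.05 139 u [0.5807 0.5825 0.595  0.5996 0.6006] v [-0.0899  0.0621  0.1348]
0.06 180 u [0.5813 0.5827 0.5963 0.5996 0.6007] v [-0.0913  0.0513  0.134 ]
0.07 213 u [0.5818 0.5855 0.5958 0.5997 0.6009] v [-0.0911  0.0357  0.1353]
0.08 120 u [0.5822 0.5954 0.5985 0.5997 0.6015] v [-0.0861  0.0483  0.1351]
0.087 585 u [0.5766 0.6003 0.6073 0.6146 0.6192] v [-0.0913  0.0349  0.1362]
```

```bash
python3 -m creep '[[[16,4,10],[0,0,0.013]],[[17,5,11],[0,0,0.012]],[[0,0,10],[0,0,0]],[[0,0,0],[0,0,0]],[[0,0,0],[0,0,0]]]' 60
cat >> h.py <<'E'
def wcloud(p,o):
    z=p["z_map"]; h,w=z.shape; K=p["K"]
    u,v=np.meshgrid(np.arange(w),np.arange(h))
    a=(u-K[0,2])/K[0,0]; b=(v-K[1,2])/K[1,1]; th=np.hypot(a,b); th=np.where(th<1e-9,1e-9,th)
    s=np.tan(np.minimum(th,1.5))/th*z
    c=np.stack([a*s,b*s,z],-1); T=np.array(p["tool_from_camera"])
    W=R.from_quat(o["tool_rot"]).apply((c.reshape(-1,3)@T[:3,:3].T+T[:3,3])).reshape(c.shape)+o["eef_pos"]
    W[(z==0)|(th>1.4)]=np.nan
    return W
def box(W,x0,x1,y0,y1,z0,z1):
    P=W.reshape(-1,3)
    return P[(P[:,0]>x0)&(P[:,0]<x1)&(P[:,1]>y0)&(P[:,1]<y1)&(P[:,2]>z0)&(P[:,2]<z1)]
E
python3 - <<'E'
from h import *
need(.454,-.122,.2,-21)
o=bot.get_obs(); p=vision.camera("wrist"); cv2.imwrite("pics/w1.png",p["image"]); print(p["K"],p["tool_from_camera"])
W=wcloud(p,o); np.save("w1.npy",W)
P=box(W,.40,.51,-.20,-.05,.09,.125)
print(len(P),cv2.minAreaRect((P[:,:2]*1000).astype(np.float32)),np.percentile(P[:,2],[5,50,95]))
for n in("wide_holder","rail_home","rail"):
    for f in(vision.spot_in,vision.place_of):
        for d in f(p,n)[:2]:
            x,y=map(int,d["position"]);print(n,f.__name__,d["score"],x,y,W[y,x])
E
```

```text
clock: 3.82
eef_pos: [0.454, -0.1203, 0.2006]
tool_rot: [0.823, 0.568, -0.0, 0.0]
ft_force: [0.1, -0.6, 0.7]
grip_width: 0.06
grasp_force: 0.0
now [ 0.454  -0.1203  0.2006] clock 3.83 F [ 0.1 -0.6  0.7] w 0.06 gf 0.0
shift [-1.6  0.6  0.6] turn [0.0002 0.0002 0.0048] joints [-0.26  0.2  -0.13  1.24 -0.    1.67]
[[325.1922621    0.         281.00058183]
 [  0.         325.1922621  206.62963103]
 [  0.           0.           1.        ]] [[-9.00752092e-05 -9.55899280e-01 -2.93694668e-01  7.55055583e-02]
 [ 9.99999964e-01 -1.60778662e-04  2.16595697e-04 -3.69115443e-04]
 [-2.54263506e-04 -2.93694638e-01  9.55899260e-01 -1.43370555e-01]
 [ 0.00000000e+00  0.00000000e+00  0.00000000e+00  1.00000000e+00]]
1276 ((455.0243835449219, -121.8473129272461), (63.812252044677734, 11.245674133300781), 69.07645416259766) [0.10848568 0.11155422 0.1126765 ]
wide_holder call 0.75 281 207 [ 0.45515756 -0.11652263  0.11214398]
wide_holder call 0.97 282 184 [ 0.46207138 -0.100323    0.11212581]
rail_home call 0.7 394 57 [ 0.5838194  -0.0377333   0.08261698]
rail_home call 0.63 387 60 [ 0.58167583 -0.03799683  0.06977281]
rail call 0.86 393 57 [ 0.58175095 -0.0376488   0.0856967 ]
rail call 0.91 376 69 [ 0.59122862 -0.04110309  0.00187437]
```

View pics/w1.png

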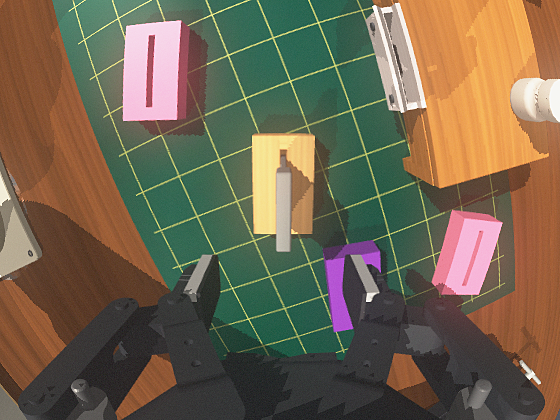

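The wrist view shows the wide holder's bar at (283,210) and the rail at (398,57). The bar is at (0.455, -0.122), yaw -21°, which agrees with the top camera. I'll descend with the fingers open 60 mm, then close.

```bash
python3 -m creep '[[[-1,1.5,20],[0,0,0.004]],[[0,0,30],[0,0,0]],[[0,0,30],[0,0,0]],[[0,0,25],[0,0,0]],[[0,0,14.5],[0,0,0]],[[0,0,0],[0,0,0]],[[0,0,0],[0,0,0]]]' 60 && python3 -m creep '[[[0,0,0],[0,0,0]],[[0,0,0],[0,0,0]],[[0,0,0],[0,0,0]],[[0,0,0],[0,0,0]],[[0,0,0],[0,0,0]],[[0,0,0],[0,0,0]],[[0,0,0],[0,0,0]],[[0,0,0],[0,0,0]]]' 0
```

```text
clock: 5.05
eef_pos: [0.456, -0.1219, 0.0817]
tool_rot: [0.824, 0.567, 0.001, 0.001]
ft_force: [0.4, 1.5, 0.2]
grip_width: 0.06
grasp_force: 0.0
clock: 6.05
eef_pos: [0.4557, -0.1218, 0.0814]
tool_rot: [0.824, 0.567, 0.0, 0.0]
ft_force: [0.1, 0.1, 6.2]
grip_width: 0.0113
grasp_force: 59.2
```

```bash
python3 -m creep '[[[0,0,-10],[0,0,0]],[[0,0,-15],[0,0,0]],[[0,0,-25],[0,0,0]],[[0,0,-30],[0,0,0]],[[0,0,-30],[0,0,0]],[[0,0,-10],[0,0,0]],[[0,0,0],[0,0,0]],[[0,0,0],[0,0,0]]]' 
python3 - <<'E'
from h import *
o=bot.get_obs(); p=vision.camera("wrist"); W2=wcloud(p,o); cv2.imwrite("pics/w2.png",p["image"])
t=np.radians(-5.5); ct,st=np.cos(t),np.sin(t)
for W in(np.load("w1.npy"),W2):
    P=box(W,.53,.80,-.2,.1,.085,.1)
    D=P
    u=W[...,0]*ct+W[...,1]*st; v=-W[...,0]*st+W[...,1]*ct; z=W[...,2]
    m=(u>.55)&(u<.615)&(v>-.06)&(v<.11)
    for lo in np.arange(0.03,.1,.006):
        k=m&(z>lo)&(z<lo+.006)
        if k.sum()>3: print(round(lo,3),k.sum(),"u",np.round(np.percentile(u[k],[2,20,50,80,98]),4),"v",np.round(np.percentile(v[k],[2,50,98]),4))
    # rail orientation from flare top points
    k=m&(u<.585)&(z>.084)&(z<.096)
    q=(W[k][:,:2]*1000).astype(np.float32); print("flare",k.sum(),cv2.minAreaRect(q))
    print()
E
```

```text
clock: 7.05
eef_pos: [0.4543, -0.1215, 0.1995]
tool_rot: [0.824, 0.567, -0.001, -0.001]
ft_force: [0.5, -0.6, -0.4]
grip_width: 0.0109
grasp_force: 58.7
0.03 56 u [0.5991 0.5994 0.5997 0.6    0.6004] v [-0.0592 -0.0451  0.0831]
0.036 121 u [0.5822 0.5829 0.5995 0.5999 0.6004] v [-0.059  -0.0327  0.0806]
0.042 259 u [0.5819 0.5824 0.5828 0.5994 0.6002] v [-0.0571  0.0051  0.0775]
0.048 264 u [0.582  0.5824 0.5828 0.5995 0.6002] v [-0.0578  0.0044  0.076 ]
0.054 355 u [0.5805 0.5824 0.5829 0.5993 0.6002] v [-0.0559  0.0049  0.0729]
0.06 508 u [0.5805 0.5824 0.5945 0.5969 0.6001] v [-0.0567  0.0074  0.0707]
0.066 648 u [0.582  0.5826 0.5947 0.596  0.6001] v [-0.0544  0.0139  0.0676]
0.072 378 u [0.5823 0.5953 0.5958 0.5996 0.6005] v [-0.0584  0.0057  0.0679]
0.078 649 u [0.5842 0.5863 0.5952 0.596  0.6001] v [-0.0548  0.0088  0.0624]
0.084 1098 u [0.5798 0.5837 0.5966 0.6046 0.6141] v [-0.0556  0.0098  0.0621]
0.09 2934 u [0.576  0.5961 0.6039 0.6103 0.6146] v [-0.0562  0.0078  0.0615]
flare 705 ((578.6528930664062, -37.9898796081543), (89.68814849853516, 9.222982406616211), 84.37082672
[... 263 characters left out ...]
 0.5828 0.5996 0.6002] v [-0.058   0.0028  0.0739]
0.054 329 u [0.5803 0.5824 0.5829 0.5993 0.6002] v [-0.0565  0.0042  0.0709]
0.06 522 u [0.5804 0.5824 0.5834 0.5963 0.6001] v [-0.0561  0.0034  0.068 ]
0.066 629 u [0.582  0.5827 0.5949 0.596  0.6001] v [-0.0546  0.014   0.0622]
0.072 388 u [0.5824 0.5953 0.5957 0.5995 0.6004] v [-0.0576  0.0041  0.0659]
0.078 664 u [0.584  0.5862 0.5952 0.596  0.6001] v [-0.0559  0.0086  0.0621]
0.084 1066 u [0.5798 0.5836 0.5965 0.6042 0.6133] v [-0.0566  0.0097  0.061 ]
0.09 2949 u [0.5761 0.5962 0.6039 0.6105 0.6146] v [-0.0561  0.0066  0.0602]
flare 704 ((578.6871948242188, -37.963375091552734), (90.03926086425781, 8.812973022460938), 84.6303482055664)
```

View pics/w2.png

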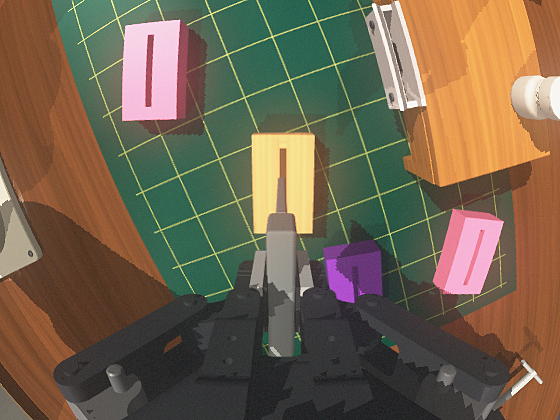

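The holder is out of its stand and clear. The rail backing is at u=0.596, its centre at v=0.0176, with yaw -5.5°. That puts home at (0.5905, -0.0392), so I'll move above it.

```bash
python3 - <<'E'
from h import *
need(.5905,-.0392,.2,-5.5)
o=bot.get_obs(); W=wcloud(vision.camera("wrist"),o)
T=R.from_quat(o["tool_rot"]).inv().apply((W.reshape(-1,3)-o["eef_pos"]))*1000
k=(abs(T[:,0])<50)&(abs(T[:,1])<7)&(T[:,2]<100)&(T[:,2]>-50)
Q=T[k]
for lo in range(-45,100,8):
    q=Q[(Q[:,2]>lo)&(Q[:,2]<lo+8)]
    if len(q)>3: print(lo,len(q),np.round(np.percentile(q[:,0],[5,50,95]),1),np.round(np.percentile(q[:,1],[5,50,95]),1))
E
```

```text
now [ 0.4542 -0.1215  0.1994] clock 7.1 F [-0.8 -0.1 -1.3] w 0.011 gf 58.7
shift [125.6  97.8  -1. ] turn [-3.0e-03 -1.0e-04 -2.7e-01] joints [-0.26  0.2  -0.13  1.24 -0.    1.68]
-45 378 [-8.6  1.8 11.4] [-6.8  5.6  6.9]
-37 3510 [-27.1   5.7  28.9] [-5.6 -0.4  4.9]
-29 425 [-23.6  30.2  31.5] [-6.3  0.   6.1]
-21 193 [11.3 31.2 31.6] [-6.   0.1  6.4]
-13 125 [11.5 31.1 31.5] [-5.1  0.1  6.6]
-5 59 [30.6 31.3 31.6] [-2.2 -0.3  1.9]
3 43 [30.9 31.2 31.5] [-2.3 -0.3  2. ]
11 41 [26.4 31.2 31.5] [-2.9 -0.8  1.7]
19 34 [29.  31.2 31.5] [-2.6 -0.3  1.8]
27 31 [30.3 31.3 31.6] [-2.5 -0.3  1.3]
35 22 [30.9 31.2 31.5] [-2.1 -0.3  1.4]
43 20 [30.9 31.3 31.5] [-2.1 -0.3  1.5]
51 20 [31.1 31.3 31.5] [-2.2 -0.3  1.5]
59 18 [30.9 31.3 31.5] [-2.3 -0.6  1.6]
```

```bash
python3 -m creep '[[[20,15.8,0],[0,0,0]],[[35,27,0],[0,0,0]],[[40,31,0],[0,0,0]],[[30,24,0],[0,0,0]],[[0,0,0],[0,0,-0.09]],[[0,0,0],[0,0,-0.09]],[[0,0,0],[0,0,-0.09]],[[0,0,0],[0,0,0]],[[0,0,0],[0,0,0]]]'
python3 - <<'E'
from h import *
need(.5905,-.0392,.2,-5.5)
o=bot.get_obs(); p=vision.camera("wrist"); W=wcloud(p,o); cv2.imwrite("pics/w3.png",p["image"])
t=np.radians(-5.5); ct,st=np.cos(t),np.sin(t)
u=W[...,0]*ct+W[...,1]*st; v=-W[...,0]*st+W[...,1]*ct; z=W[...,2]
m=(u>.56)&(u<.615)&(v>-.06)&(v<.11)
for lo in np.arange(0.03,.24,.008):
    k=m&(z>lo)&(z<lo+.008)
    if k.sum()>3: print(round(lo,3),k.sum(),"u",np.round(np.percentile(u[k],[2,20,50,80,98]),4),"v",np.round(np.percentile(v[k],[2,50,98]),4))
s=vision.camera("side"); cv2.imwrite("pics/s3.png",cv2.resize(s["image"][110:260,230:430],(800,600),interpolation=cv2.INTER_CUBIC))
E
```

```text
clock: 8.28
eef_pos: [0.5909, -0.04, 0.2002]
tool_rot: [0.741, 0.672, -0.0, -0.0]
ft_force: [0.8, -0.8, -1.2]
grip_width: 0.0111
grasp_force: 58.7
now [ 0.5909 -0.04    0.2002] clock 8.28 F [ 0.8 -0.8 -1.2] w 0.0111 gf 58.7
shift [ 0.8 -0.5  0.2] turn [-0.0011  0.     -0.0013] joints [-0.07  0.44  0.21  1.34  0.    1.6 ]
0.038 62 u [0.587  0.5876 0.5991 0.5992 0.5992] v [0.0183 0.0805 0.1088]
0.046 31 u [0.5841 0.587  0.587  0.5954 0.5991] v [0.0073 0.0628 0.0641]
0.054 227 u [0.5869 0.5882 0.5909 0.5935 0.5949] v [0.0342 0.0452 0.0629]
0.062 27 u [0.5837 0.5877 0.5883 0.5934 0.5982] v [0.0235 0.0627 0.0629]
0.07 79 u [0.5847 0.5873 0.5992 0.5992 0.5993] v [0.0489 0.0774 0.1084]
0.078 492 u [0.5825 0.5838 0.5858 0.5902 0.5982] v [0.0091 0.0425 0.0628]
0.086 4045 u [0.5767 0.5966 0.6051 0.6111 0.6147] v [-0.0191  0.0443  0.1069]
0.126 7 u [0.59   0.5907 0.5919 0.593  0.5938] v [0.0477 0.0481 0.0483]
0.134 15 u [0.5899 0.5906 0.5919 0.5931 0.5938] v [0.0478 0.0481 0.0486]
0.142 19 u [0.59   0.5906 0.5919 0.5927 0.5937] v [0.0477 0.0481 0.0484]
0.15 22 u [0.5901 0.5907 0.5919 0.5931 0.5937] v [0.0477 0.0481 0.0484]
0.158 23 u [0.5902 0.5907 0.5919 0.593  0.5936] v [0.0479 0.0482 0.0483]
0.166 30 u [0.5897 0.5902 0.5916 0.593  0.5938] v [0.0472 0.0481 0.0486]
0.174 36 u [0.5892 0.5903 0.5916 0.593  0.594 ] v [0.0432 0.0481 0.0484]
0.182 45 u [0.5893 0.5903 0.5914 0.593  0.5939] v [0.0431 0.048  0.0484]
0.19 41 u [0.59   0.5909 0.5924 0.5938 0.5944] v [0.0433 0.048  0.0485]
0.198 91 u [0.5806 0.5897 0.5919 0.5989 0.6033] v [0.0278 0.0479 0.0485]
0.206 458 u [0.5741 0.5807 0.5921 0.6031 0.6097] v [0.0241 0.0282 0.0484]
0.214 642 u [0.5733 0.5787 0.5915 0.6038 0.6104] v [0.0238 0.0283 0.0485]
0.222 1792 u [0.5745 0.5864 0.5923 0.5974 0.6094] v [-0.0124  0.0282  0.0483]
0.23 3160 u [0.5808 0.588  0.5919 0.5958 0.6029] v [-0.0122  0.0245  0.0463]
0.238 965 u [0.5667 0.5794 0.5859 0.6024 0.6139] v [0.0081 0.0267 0.0312]
```

View pics/w3.png

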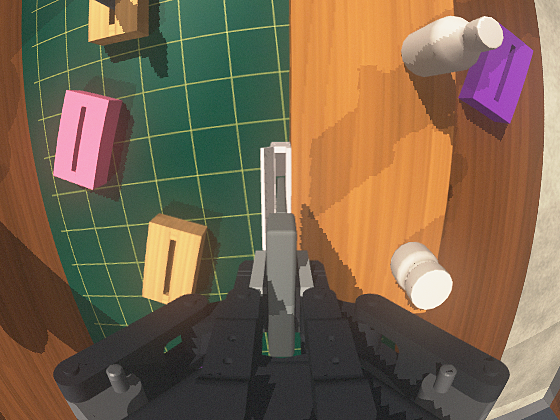

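View pics/s3.png

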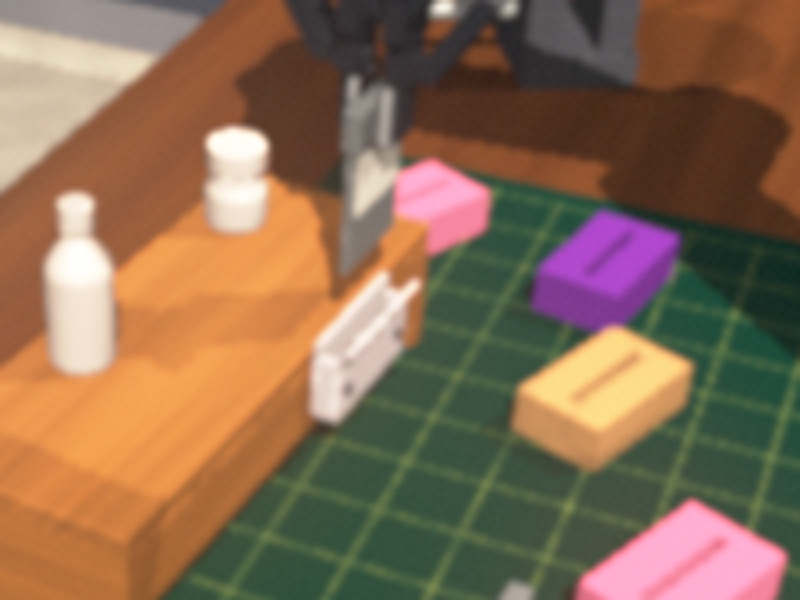

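Wrist view: the holder (283,210) sits over the rail channel (275,170). Side crop: it is upright, directly above the rail. It needs a shift of about +1 mm along and -0.5 mm across, then I'll descend to just above the foot.

```bash
python3 -m creep '[[[1,-0.6,10],[0,0,0]],[[0,0,15],[0,0,0]],[[0,0,12],[0,0,0]],[[0,0,8],[0,0,0]],[[0,0,7],[0,0,0]],[[0,0,6],[0,0,0]],[[0,0,0],[0,0,0]],[[0,0,0],[0,0,0]]]'; python3 -c "
from h import *
need(.5905,-.0392,.1425,-5.5)"
```

```text
clock: 9.38
eef_pos: [0.591, -0.039, 0.1432]
tool_rot: [0.74, 0.672, 0.0, 0.0]
ft_force: [0.0, -1.1, -0.7]
grip_width: 0.0109
grasp_force: 58.7
now [ 0.591  -0.039   0.1432] clock 9.38 F [ 0.  -1.1 -0.7] w 0.0109 gf 58.7
shift [-0.3 -0.5  0.7] turn [ 0.0007 -0.     -0.    ] joints [-0.07  0.47  0.11  1.2   0.    1.6 ]
```

```bash
python3 -m creep '[[[0,-0.4,3],[0,0,0]],[[0,0,3],[0,0,0]],[[0,0,3],[0,0,0]],[[0,0,3],[0,0,0]],[[0,0,0],[0,0,0]],[[0,0,0],[0,0,0]]]'; python3 -m creep '[[[0,0,2],[0,0,0]],[[0,0,2],[0,0,0]],[[0,0,0],[0,0,0]],[[0,0,0],[0,0,0]]]'
```

```text
clock: 10.12
eef_pos: [0.5906, -0.0389, 0.1314]
tool_rot: [0.74, 0.672, 0.0, 0.0]
ft_force: [-1.5, -0.5, 5.7]
grip_width: 0.011
grasp_force: 59.5
clock: 10.62
eef_pos: [0.5906, -0.0389, 0.1278]
tool_rot: [0.74, 0.672, 0.0, 0.0]
ft_force: [-2.3, -0.3, 7.9]
grip_width: 0.0113
grasp_force: 59.8
```

```bash
python3 -m creep '[[[0,0,1],[0,0,0]],[[0,0,0],[0,0,0]],[[0,0,0],[0,0,0]]]'; python3 -m creep '[[[0,0,1],[0,0,0]],[[0,0,0],[0,0,0]],[[0,0,0],[0,0,0]]]'
```

```text
clock: 11.0
eef_pos: [0.5907, -0.0389, 0.1274]
tool_rot: [0.74, 0.672, 0.001, 0.001]
ft_force: [-2.9, -0.2, 8.9]
grip_width: 0.0111
grasp_force: 60.3
clock: 11.38
eef_pos: [0.5909, -0.039, 0.1274]
tool_rot: [0.74, 0.672, 0.001, 0.001]
ft_force: [-2.8, -0.3, 14.3]
grip_width: 0.0115
grasp_force: 61.0
```

The TCP has stopped at z = 0.1274 as expected and the force is rising past the spring's 8 N, so the holder is on the ledges. I'll add a little margin and check.

```bash
python3 -m creep '[[[0,0,1],[0,0,0]],[[0,0,0],[0,0,0]],[[0,0,0],[0,0,0]],[[0,0,0],[0,0,0]]]'
python3 - <<'E'
from h import *
o=bot.get_obs(); p=vision.camera("wrist"); W=wcloud(p,o)
t=np.radians(-5.5); ct,st=np.cos(t),np.sin(t)
u=W[...,0]*ct+W[...,1]*st; v=-W[...,0]*st+W[...,1]*ct; z=W[...,2]
m=(u>.56)&(u<.61)&(v>.035)&(v<.055)
for lo in np.arange(0.05,.17,.008):
    k=m&(z>lo)&(z<lo+.008)
    if k.sum()>3: print(round(lo,3),k.sum(),"u",np.round(np.percentile(u[k],[5,50,95]),4),"v",np.round(np.percentile(v[k],[5,50,95]),4),"z",np.percentile(z[k],95).round(4))
s=vision.camera("side"); cv2.imwrite("pics/s4.png",cv2.resize(s["image"][110:260,230:430],(800,600),interpolation=cv2.INTER_CUBIC))
E
```

```text
clock: 11.88
eef_pos: [0.591, -0.039, 0.1274]
tool_rot: [0.74, 0.672, 0.001, 0.001]
ft_force: [-5.4, 0.6, 17.4]
grip_width: 0.0111
grasp_force: 61.7
0.05 17 u [0.5874 0.5907 0.5942] v [0.0367 0.0487 0.0529] z 0.058
0.058 208 u [0.5868 0.5888 0.5947] v [0.0365 0.0486 0.0536] z 0.064
0.066 53 u [0.5895 0.5952 0.5952] v [0.0359 0.049  0.0531] z 0.0738
0.074 96 u [0.5853 0.5865 0.5922] v [0.0367 0.048  0.054 ] z 0.0819
0.082 488 u [0.5799 0.5837 0.6062] v [0.0362 0.0458 0.0538] z 0.0899
0.09 992 u [0.5769 0.6001 0.6091] v [0.0361 0.0455 0.0539] z 0.0924
0.098 32 u [0.5898 0.5916 0.5935] v [0.0488 0.0492 0.0495] z 0.1057
0.106 36 u [0.5897 0.5914 0.5934] v [0.0486 0.0492 0.0495] z 0.1137
0.114 42 u [0.5894 0.5914 0.5938] v [0.0484 0.0492 0.0495] z 0.1217
0.122 55 u [0.5895 0.5918 0.5941] v [0.0486 0.0491 0.0495] z 0.1294
0.13 80 u [0.587  0.5918 0.5965] v [0.0484 0.0492 0.0496] z 0.1376
0.138 163 u [0.5864 0.5913 0.5964] v [0.0483 0.0492 0.0495] z 0.1456
0.146 199 u [0.5867 0.5917 0.5968] v [0.0482 0.0491 0.0495] z 0.1535
0.154 1104 u [0.5867 0.5917 0.597 ] v [0.0359 0.043  0.049 ] z 0.1585
```

View pics/s4.png

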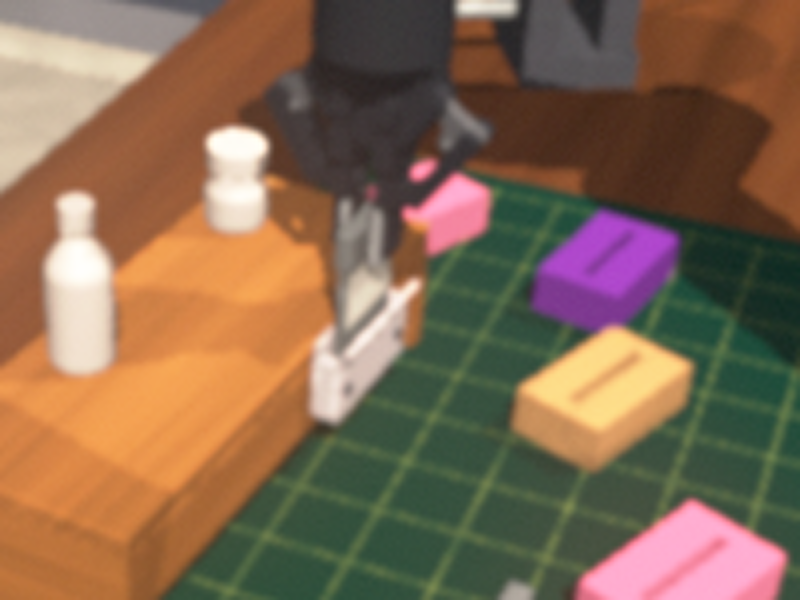

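The side crop shows the holder upright behind the lip. Its top edge is at about 0.158 m, so it is home, and it is centred and pressed with 17 N. Handing in.

```bash
python3 -c "
from workcell import workorder
print(workorder.job_done())"
```

```text
the job is handed in; nothing more can be done
None
```

The wide holder is in the rail, upright and fully home on the stops by every reading; the gripper still presses it down at about 17 N, and I've handed the job in, but no verdict came back.

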